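Show the helper how to finish bolting the gearbox cover

ROBOT

A 6-joint arm with a two-finger parallel gripper is mounted at the origin on the work surface. World frame = base frame: x ahead of the robot, y to its left, z up, the work surface at z = 0. Lengths are in mm, angles in degrees, forces in N, time in s.
With the tool pointing down it reaches from about 300 to 850 mm from the base axis. Payload 4.2 kg.
Tool frame: the origin (TCP) lies on the centre line of the jaws, within the pads' length; the fingertips stand 14 mm ahead of it and the grasp point (between the pads) lies 5 mm behind it; x points along the fingers, y is the direction in which the jaws open and shut, and the axes are right-handed (so a half turn about x gives the same grasp; the last joint's range is limited). The gripper opens to 91 mm and grips with 3 to 60 N. Pads are 32 mm wide; open, the fingers measure 118 mm over their backs; the gripper's body (76 mm by 178 mm) begins 60 mm behind the grasp point.
Start: joints at [61.994, 18.312, 89.639, -0, 72.044, -1.146], TCP at [259.799, 512.978, 227.976] pointing down, gripper open.
Joint ranges: [-177.97, 177.97], [-48.28, 115.42], [12.27, 149.76], [-77.06, 257.06], [2.81, 150.46], [-146.56, 146.56]. Speed limits (degrees/s): [147.25, 147.25, 180, 180, 180, 180].

INTERFACE

Orientations are given as [roll, pitch, yaw] about the fixed x, y, z axes, in that order (R = Rz(yaw) Ry(pitch) Rx(roll)).
In Python, from workcell import readout, optics, env gives the robot as it stands.
- The arm moves only by the shell command python3 -m creep 'ROWS' [OPENING] [FORCE]. ROWS is JSON, a list of rows, each an object with "translation": the shift along the world's x, y, z in cm, a list of three; "delta_rot": the turn, a rotation vector about the world's x, y, z in rad, a list of three. In form: [{"translation": [dx, dy, dz], "delta_rot": [rx, ry, rz]}, ...]. A call has 1 to 5 rows; each row shifts and turns the commanded pose from where the row before left it; what a row does not reach is not made up. A row lasts 1/12 s, in which the tool goes at most 41.7 mm and 7.16 degrees, less where a joint would pass 70% of its speed; a pose out of reach is approached as far as the arm can. A call with a gripper value outside its range is refused whole. OPENING is the gripper's target within -1 to 1 (fully open at 1, half-way at 0, shut at -1), set as the call begins (- or left out, the last holds). The fingers move at their own pace and stop on an object; FORCE is the grip in N (left out, the last holds). Time passes only in rows, so rows that do not move let the fingers close. It gives the time, the measured TCP pose, the force and the opening at its end, in the units of the state.
- readout.state(): the state, without advancing time (a new reading comes with each control period).
- optics.grab_frame(name): name is "side" or "top" or "wrist"; returns (picture, depth): 384x512x3 uint8, red, green, blue; 384x512 float32, mm along the optical axis (not along the pixel's ray), 0 where there is no reading.
- optics.camera_params(name): a dict with "mtx" (3x3 intrinsics, pixels), "k1" (the pictures are not rectified: a ray, as slopes to the right and down, at radius r is drawn at 1 + k1 r^2 times it, then the intrinsics apply), "R" (3x3) and "t" (3): a world point X has camera coordinates R X + t. Camera axes: x right, y down, z forward; pixel columns grow to the right and rows downward; lengths in mm; the calibration is good to about 2 mm. A picture is of the moment at which its call begins: read the wrist's pose just before it. camera_params takes no time and is no camera call; for the wrist camera it gives the pose at the moment of the call.
- env.job_done(): hands the job in, once; it reports no verdict.
The state is a dict: "time_s": time; "qpos": joint angles; "qvel": joint speeds; "effort": joint torques, N m; "ee_pos": TCP position; "ee_rot": TCP orientation; "force": force on the tool from outside, world axes, zero at the start; "torque": the same for the moment, N m; "gripper_width": finger opening in mm.
Only numpy, scipy, OpenCV 4.12 (cv2) and the standard library are available. Lean on these libraries where they do the work, as an engineer would, in place of code of your own. Each camera call takes 0.05 s, during which the arm holds its last target.

TASK

Show your helper the repair by pointing straight down with the fingertips about 3 cm above each thing, touching nothing at all: first the top of the longest of the three loose bolts standing on their heads, then the empty bolt hole in the gearbox cover, then the ring (closed) end of the longer spanner. Centre the fingertips on each and hold there for two full seconds before going on. Lift between them so that you never point at or pass low over another bolt or the shorter spanner's ring, and finish still pointing at the long spanner's ring.

Things in the scene. Friction and masses are not known exactly. Their poses are not given: they have to be found in the camera images.
- bolt_long_top (a point): Top end of the longest loose steel bolt: the target of the first pointing. The bolt stands upright on its hexagon head (29 mm across corners, 11 mm thick), 16 mm shank up, 110 mm tall in all; this point is the centre of the shank's upper end face, 110 mm above the bench. z up.
- bolt_medium_top (a point): Top end of the medium loose bolt, same form, 80 mm tall. Not to be pointed at.
- bolt_short_top (a point): Top end of the short loose bolt, same form, 50 mm tall. Not to be pointed at.
- empty_hole (a point): The one empty bolt hole in the gearbox cover, 18 mm wide: the target of the second pointing. The gearbox is a fixed grey block with a square 180 mm aluminium cover whose top is 50 mm above the bench; four bolt places lie 65 mm either way from its centre, three filled. A central boss and a 22 mm thick shaft stub stand 22 mm above the cover. This point is the centre of the hole's mouth, level with the cover's top face. z up.
- fitted_bolt0 (a point): Centre of the top of a fitted hexagon bolt head (28 mm across corners), 13 mm above the cover (63 mm above the bench). Not to be pointed at.
- fitted_bolt1 (a point): The fitted bolt head diagonally opposite the empty hole, as fitted_bolt0.
- fitted_bolt2 (a point): The third fitted bolt head, as fitted_bolt0.
- spanner_long_ring (a point): Centre of the closed ring (38 mm across) of the longer flat steel spanner, on its upper face, 10 mm above the bench: the target of the third pointing. The spanner is about 237 mm long and lies flat; its x axis runs along the shank from the open jaw to the ring, which is its end farther from the robot. z up.
- spanner_short_ring (a point): Centre of the closed ring (26 mm across) of the shorter spanner (about 142 mm long), 10 mm above the bench, lying the same way. Not to be pointed at.
- bolt_long: The longest loose bolt, about 0.19 kg; origin at the centre of its underside on the bench.
- bolt_medium: The medium loose bolt; origin at the centre of its underside.
- bolt_short: The short loose bolt; origin at the centre of its underside.
- spanner_long: The longer spanner; origin mid-length on its underside, 100 mm from the ring's centre.
- spanner_short: The shorter spanner; origin mid-length on its underside, 58 mm from the ring's centre.
Not all that is in view belongs to the job. What is shaped like the bolt_long but purple is not meant.

How it is judged (in metres and radians):
On the way, in this order (a step that is already met when the one before it is completed fails the run):
1. the fingertips dwell just above the top of the longest loose bolt (horizontal distance between the grasp point and bolt_long_top below 0.02 m and z of the grasp point in the frame of bolt_long_top between 0.022 and 0.075 m), for 1.7 s.
2. the fingertips dwell just above the empty bolt hole (horizontal distance between the grasp point and empty_hole below 0.02 m and z of the grasp point in the frame of empty_hole between 0.022 and 0.075 m), for 1.7 s.
3. the fingertips dwell just above the ring of the longer spanner (horizontal distance between the grasp point and spanner_long_ring below 0.02 m and z of the grasp point in the frame of spanner_long_ring between 0.022 and 0.075 m), for 1.7 s.
At the end, for the whole second after the job is handed in: The grasp point between the fingers (about 19 mm behind the fingertips) is within 20 mm sideways of the centre of the long spanner's ring and 22 to 75 mm above it, nothing touched; all bolts and spanners are within 5 mm of where they started and the bolts stand upright (all of step 3 and distance of each of bolt_long, bolt_medium, bolt_short, spanner_long, spanner_short from where it was at the start of the episode below 0.005 m and angle between each of bolt_long, bolt_medium, bolt_short's own z axis and vertical below 0.1 rad).
It fails at once if the robot touches something (over 0.5 N) (contact force between any of the fingers, the arm and anything else above 0.5 N).
It fails at once if a bolt or spanner is moved by over 5 mm or lifted (distance of any of bolt_long, bolt_medium, bolt_short, spanner_long, spanner_short from where it was at the start of the episode above 0.005 m).
It fails at once if the fingertips point at or pass low over (within 15 mm sideways, grasp point under 60 mm above) a wrong bolt or the short spanner's ring ((horizontal distance between the grasp point and bolt_medium_top below 0.015 m and z of the grasp point in the frame of bolt_medium_top below 0.06 m) or (horizontal distance between the grasp point and bolt_short_top below 0.015 m and z of the grasp point in the frame of bolt_short_top below 0.06 m) or (horizontal distance between the grasp point and fitted_bolt0 below 0.015 m and z of the grasp point in the frame of fitted_bolt0 below 0.06 m) or (horizontal distance between the grasp point and fitted_bolt1 below 0.015 m and z of the grasp point in the frame of fitted_bolt1 below 0.06 m) or (horizontal distance between the grasp point and fitted_bolt2 below 0.015 m and z of the grasp point in the frame of fitted_bolt2 below 0.06 m) or (horizontal distance between the grasp point and spanner_short_ring below 0.015 m and z of the grasp point in the frame of spanner_short_ring below 0.06 m)).
It also fails if it takes over 51 s, if anything falls off the work surface, if the arm or the gripper's body presses on something with over 40 N, if the wrist force passes 120 N, or if a joint passes its speed limit or range.

## Working session

There is one attempt and no reset: what is moved stays moved. The work goes in short steps, Python scripts to look and compute and a shell command to move; the robot and the scene stay as the last step left them, time stands still between calls to the robot, and variables do not carry over. Pictures are saved under pics/ and viewed, and the job is handed in when it is done.

```bash
mkdir -p pics
python3 - <<'E'
from workcell import readout, optics
import cv2,numpy as np
print(readout.state())
for n in ("side","top","wrist"):
    p=optics.camera_params(n); im,d=optics.grab_frame(n)
    np.savez(f"{n}0.npz",im=im,d=d,**{k:np.array(v) for k,v in p.items()})
    cv2.imwrite(f"pics/{n}0.png",im[:,:,::-1])
    print(n,p['mtx'],p['k1'],p['R'],p['t'])
E
```

```text
{'time_s': 0.0, 'qpos': array([ 6.19948018e+01,  1.83512361e+01,  8.97080122e+01, -2.18999854e-03,
        7.20430413e+01, -1.14822377e+00]), 'qvel': array([ 0.06764916,  0.01803901, -0.05760766,  0.06980926,  0.05979709,
       -0.01905197]), 'effort': array([-3.02146284e-03, -4.12463164e+01, -2.31969881e+01,  7.25887902e-02,
        4.57312376e-02, -1.30192702e-04]), 'ee_pos': array([259.56455293, 512.52963451, 227.11343573]), 'ee_rot': array([ -89.98212509,   89.89768919, -116.83842252]), 'force': array([-0.76838698,  0.3549437 ,  0.58978586]), 'torque': array([ 0.09025621, -0.00520332, -0.02443092]), 'gripper_width': 91.0070571140244}
side [[439.02286028   0.         258.96364596]
 [  0.         439.02286028 186.31953673]
 [  0.           0.           1.        ]] -0.07962919029047488 [[ 0.98079654 -0.19502993 -0.00121307]
 [-0.14256094 -0.71266013 -0.68687111]
 [ 0.13309592  0.67385374 -0.72677824]] [-520.56310784  122.51401798  990.04977716]
top [[370.47735242   0.         259.22642588]
 [  0.         370.47735242 191.19681858]
 [  0.           0.           1.        ]] -0.11851085726201004 [[ 0.02390881 -0.99967788  0.00851472]
 [-0.99356818 -0.02470393 -0.11050782]
 [ 0.11068257 -0.00581784 -0.99383878]] [ -40.14356937  558.69783536 1074.11262056]
wrist [[326.40858075   0.         250.64704248]
 [  0.         326.40858075 191.05166973]
 [  0.           0.           1.        ]] 0.02302901907319489 [[ 0.4520793   0.8919764  -0.00155133]
 [ 0.85769454 -0.43422541  0.27533319]
 [ 0.24491708 -0.12580301 -0.96134761]] [-573.26138687  -31.33635681  391.64125903]
```

View pics/top0.png

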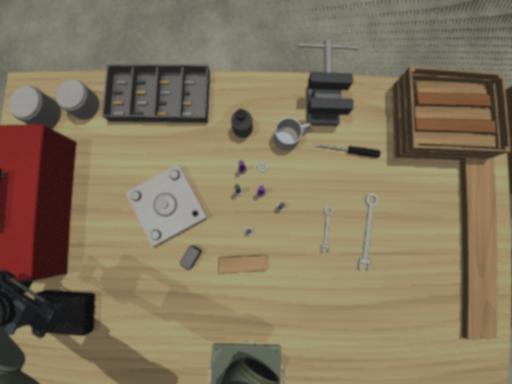

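View pics/side0.png

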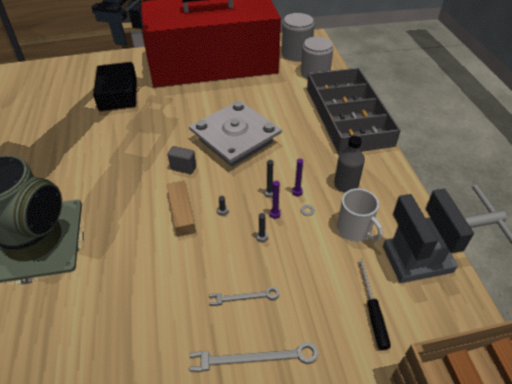

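View pics/wrist0.png

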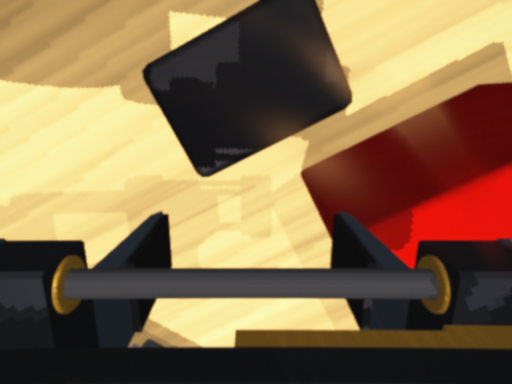

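```bash
cat > h.py <<'E'
import numpy as np,cv2
def load(n):
    return dict(np.load(n+"0.npz"))
def ray(c,uv):
    m=c['mtx'];x=(uv[0]-m[0,2])/m[0,0];y=(uv[1]-m[1,2])/m[1,1]
    d=np.array([x,y]);u=d.copy()
    for _ in range(20): u=d/(1+float(c['k1'])*(u@u))
    return np.array([u[0],u[1],1])
def atz(c,uv,z):
    r=ray(c,uv);R=c['R'];o=-R.T@c['t'];w=R.T@r
    return o+w*(z-o[2])/w[2]
def proj(c,X):
    p=c['R']@np.array(X,float)+c['t'];u=p[:2]/p[2];u=u*(1+float(c['k1'])*(u@u))
    return u*c['mtx'][0,0]+c['mtx'][:2,2]
def bydepth(c,uv):
    z=c['d'][int(round(uv[1])),int(round(uv[0]))]
    return c['R'].T@(ray(c,uv)*z-c['t'])
def crop(n,x0,y0,x1,y1,s,out):
    im=load(n)['im'][y0:y1,x0:x1,::-1]
    im=cv2.resize(im,None,fx=s,fy=s,interpolation=cv2.INTER_CUBIC)
    for x in range((x0+9)//10*10,x1,10):
        cv2.putText(im,str(x),((x-x0)*s,8),0,.3,(0,0,255),1); im[:4,(x-x0)*s]=0
    for y in range((y0+9)//10*10,y1,10):
        cv2.putText(im,str(y),(0,(y-y0)*s+4),0,.3,(0,0,255),1)
    cv2.imwrite(out,im)
E
python3 - <<'E'
from h import *
crop("top",120,150,300,250,4,"pics/t1.png")
crop("top",310,180,390,280,6,"pics/t2.png")
crop("side",180,90,330,250,4-1,"pics/s1.png")
crop("side",180,280,330,380,5,"pics/s2.png")
c=load("top")
for u,v in [(237,187),(242,165),(261,188),(280,206),(248,231),(195,213),(329,85),(365,152),(289,130),(241,117)]:
    print(u,v,bydepth(c,(u,v)).round(1))
E
```

```text
237 187 [560.5  35.7 113.4]
242 165 [623.3  23.9 108.8]
261 188 [560.  -30.8 108.3]
280 206 [513.3 -86.3  78.5]
248 231 [440.5   3.4  50. ]
195 213 [489.3 161.5  38.2]
329 85 [ 856.7 -216.9  133.2]
365 152 [ 691.2 -351.1   18.4]
289 130 [ 756.  -114.8    9.1]
241 117 [750.7  29.1 144.9]
```

View pics/t1.png

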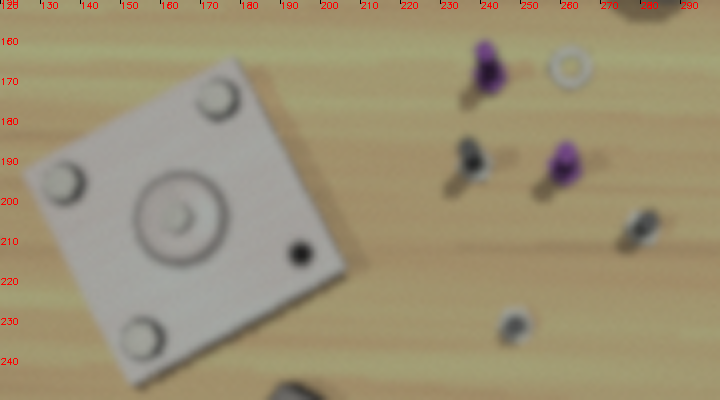

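View pics/t2.png

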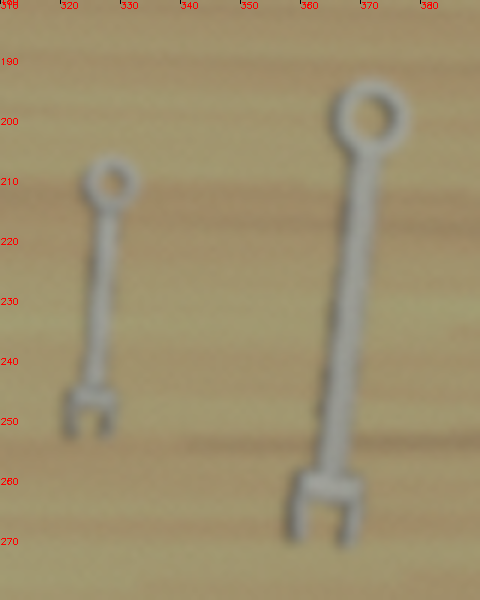

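View pics/s1.png

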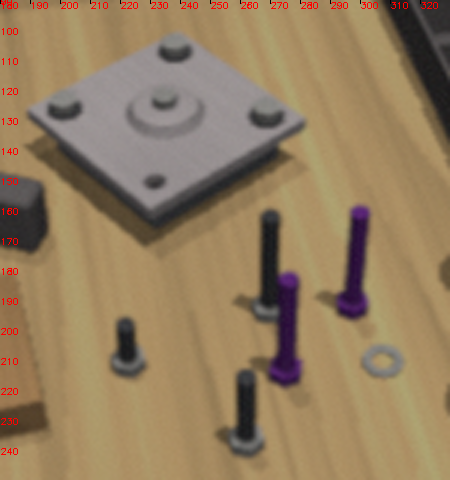

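View pics/s2.png

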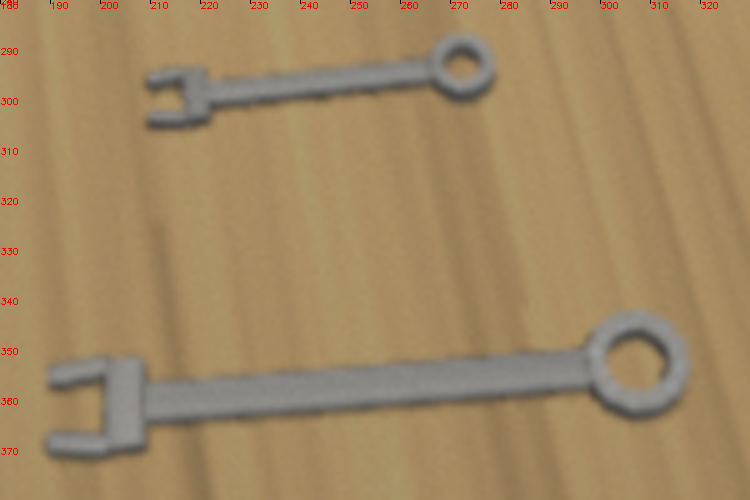

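The top view shows the steel long bolt's top at about (236,186), between purple look-alikes at (240,164) and (260,187). The hole is at (194.8,213), the long ring at (371,199) and the short ring at (328,210). The side view agrees, so I'll triangulate.

Run:
```python
from h import *
t=load("top");s=load("side")
for n,z,a,b in [("long",110,(236.3,186),(270,161.5)),("purpA",110,(240.5,162.5),(300,160.5)),("purpB",110,(261,187),(276.3,183)),
 ("med",80,(281.5,204.5),(262,214.5)),("short",50,(248.5,231),(221.7,197.5)),("hole",50,(195,213),(231.7,150.5)),
 ("Lring",10,(371.8,198.8),(307.5,353)),("Sring",10,(328.2,210),(272,292.5)),
 ("fb_far",63,(174,174.5),(268.7,127)),("fb_L",63,(135.3,195.3),(238,105.5)),("fb_near",63,(154.8,234.5),(201.7,125)),("boss",72,(164,204),(235,123))]:
    print(n,atz(t,a,z).round(1),atz(s,b,z).round(1),"side px pred",proj(s,atz(t,a,z)).round(1))
# height map of tall things
d=t['d'];P=np.array([bydepth(t,(u,v)) for v in range(60,384,1) for u in range(512)])
for y0,x0,x1,y1,nm in [(-420,520,760,-220,"around ring"),(40,380,650,250,"gearbox"),(-40,450,650,120,"longbolt")]:
    m=(P[:,0]>x0)&(P[:,0]<x1)&(P[:,1]>y0)&(P[:,1]<y1); q=P[m]; i=q[:,2].argsort()[::-1][:400:40]; print(nm,q[i].round(0).tolist())
```

```text
long [563.6  37.9 110. ] [563.3  33.1 110. ] side px pred [269.7 160.1]
purpA [630.1  28.2 110. ] [631.8  22.9 110. ] side px pred [298.7 159.1]
purpB [562.6 -30.7 110. ] [562.3 -36.4 110. ] side px pred [275.8 181.1]
med [517.6 -90.4  80. ] [518.9 -93.5  80. ] side px pred [261.1 213.5]
short [440.5   1.9  50. ] [443.   -1.1  50. ] side px pred [220.5 196.7]
hole [488.7 159.6  50. ] [490.3 154.3  50. ] side px pred [230.8 149.2]
Lring [ 546.9 -373.4   10. ] [ 546.8 -378.9   10. ] side px pred [306.8 350.2]
Sring [ 509.5 -237.8   10. ] [ 509.6 -242.3   10. ] side px pred [271.5 290.6]
fb_far [598.9 224.1  63. ] [599.6 212.9  63. ] side px pred [267.6 124.5]
fb_L [534.9 335.7  63. ] [535.  323.8  63. ] side px pred [237.3 103. ]
fb_near [422.8 271.8  63. ] [425.3 256.9  63. ] side px pred [200.2 121.7]
boss [511.1 246.9  72. ] [512.8 236.2  72. ] side px pred [233.7 120.6]
around ring [[686.0, -379.0, 31.0], [691.0, -390.0, 26.0], [696.0, -334.0, 24.0], [685.0, -378.0, 23.0], [689.0, -322.0, 22.0], [690.0, -313.0, 19.0], [704.0, -361.0, 17.0], [687.0, -308.0, 14.0], [543.0, -358.0, 11.0], [531.0, -368.0, 9.0]]
gearbox [[560.0, 44.0, 114.0], [588.0, 220.0, 66.0], [512.0, 226.0, 63.0], [492.0, 245.0, 62.0], [390.0, 171.0, 62.0], [535.0, 242.0, 60.0], [384.0, 166.0, 59.0], [519.0, 224.0, 58.0], [516.0, 216.0, 56.0], [580.0, 246.0, 54.0]]
longbolt [[560.0, 44.0, 114.0], [565.0, -28.0, 109.0], [554.0, 36.0, 99.0], [554.0, 36.0, 46.0], [548.0, 40.0, 13.0], [561.0, 47.0, 9.0], [551.0, 93.0, 6.0], [453.0, -10.0, 5.0], [586.0, 30.0, 4.0], [530.0, -39.0, 4.0]]
```

```bash
python3 - <<'E'
from h import *
t=load("top");s=load("side")
for uv in [(70,145),(40,135),(60,200),(60,270),(20,265),(80,310),(60,325)]: print("top",uv,bydepth(t,uv).round(0))
for uv in [(150,20),(270,20),(210,15),(155,75),(275,70),(115,70),(115,100),(190,5)]: print("side",uv,bydepth(s,uv).round(0))
E
python3 -m creep '[{"translation":[0,-2,2],"delta_rot":[0,0,0]},{"translation":[0,-3,1],"delta_rot":[0,0,0]},{"translation":[0,-3,0],"delta_rot":[0,0,0]}]' -
```

```text
top (70, 145) [687. 561.  44.]
top (40, 135) [678. 568. 199.]
top (60, 200) [514. 561.  75.]
top (60, 270) [307. 560.  51.]
top (20, 265) [331. 593. 202.]
top (80, 310) [198. 482.  72.]
top (60, 325) [149. 545.  68.]
side (150, 20) [318. 627. 198.]
side (270, 20) [ 396. -681.  803.]
side (210, 15) [501. 617. 199.]
side (155, 75) [307. 557.  48.]
side (275, 70) [697. 563.  13.]
side (115, 70) [185. 585.  66.]
side (115, 100) [183. 461.  38.]
side (190, 5) [446. 702. 199.]
time_s: 0.4
ee_pos: [260.3, 433.4, 259.5]
ee_rot: [83.1, 89.8, 56.3]
force: [0.4, -0.5, 0.8]
gripper_width: 91.1
```

```bash
python3 -m creep '[{"translation":[2.3,-3,0],"delta_rot":[0,0,0]},{"translation":[2.3,-3,0],"delta_rot":[0,0,0]},{"translation":[2.3,-3,0],"delta_rot":[0,0,0]},{"translation":[2.3,-3,0],"delta_rot":[0,0,0]},{"translation":[2.3,-3,0],"delta_rot":[0,0,0]}]' -
python3 -m creep '[{"translation":[2.3,-3,0],"delta_rot":[0,0,0]},{"translation":[2.3,-3,0],"delta_rot":[0,0,0]},{"translation":[2.3,-3,0],"delta_rot":[0,0,0]},{"translation":[2.3,-3,0],"delta_rot":[0,0,0]},{"translation":[2.3,-3,0],"delta_rot":[0,0,0]}]' -
python3 -m creep '[{"translation":[2.3,-3,0],"delta_rot":[0,0,0]},{"translation":[2.3,-3,0],"delta_rot":[0,0,0]},{"translation":[1,-1.5,0],"delta_rot":[0,0,0]},{"translation":[0,0,0],"delta_rot":[0,0,0]}]' -
python3 -c "
from workcell import readout
s=readout.state();print(s['ee_pos'],s['qpos'],s['time_s'])"
```

```text
time_s: 0.82
ee_pos: [375.3, 281.3, 257.9]
ee_rot: [86.2, 90.0, 59.4]
force: [0.8, 0.3, 0.1]
gripper_width: 90.9
time_s: 1.23
ee_pos: [490.5, 131.2, 257.9]
ee_rot: [161.6, 90.0, 134.7]
force: [0.3, 0.3, -0.8]
gripper_width: 91.1
time_s: 1.57
ee_pos: [547.7, 54.7, 257.2]
ee_rot: [-60.9, 89.9, -88.0]
force: [0.1, 0.3, 0.1]
gripper_width: 91.5
[547.69352999  54.71205481 257.17351463] [ 4.55236743e+00  1.51073832e+01  8.99711078e+01 -7.95282969e-02
  7.49249562e+01 -5.83236125e+01] 1.5667
```

Run:
```python
from workcell import readout, optics
import cv2,numpy as np
n="wrist"
p=optics.camera_params(n); im,d=optics.grab_frame(n)
np.savez("wb0.npz",im=im,d=d,**{k:np.array(v) for k,v in p.items()})
from h import *
c=load("wb");im=np.ascontiguousarray(im[:,:,::-1])
for X in [(563.5,36,110),(489.5,157.5,50),(518,-92,80),(441.5,.5,50)]:
    q=proj(c,X);print(X,q.round(1));cv2.circle(im,(int(q[0]),int(q[1])),4,(0,255,0),1)
cv2.imwrite("pics/wb.png",im)
```

```text
(563.5, 36, 110) [242.2 203.7]
(489.5, 157.5, 50) [313.6  76.2]
(518, -92, 80) [118.3 210.7]
(441.5, 0.5, 50) [161.9 104.6]
```

View pics/wb.png

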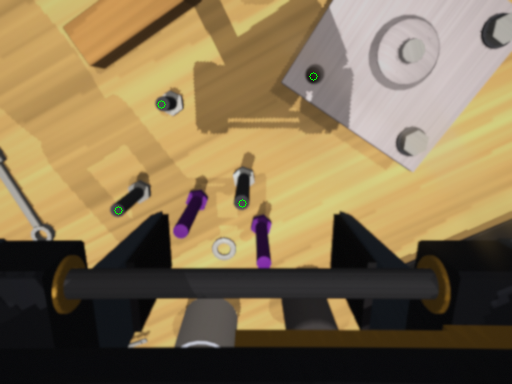

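The wrist view puts the long bolt's top at (242,203) and the hole at (313,76). Both fall on the averaged estimates, so I'm going down.

```bash
python3 -m creep '[{"translation":[0.8,-1,0],"delta_rot":[0,0,0]},{"translation":[0.8,-0.9,-2],"delta_rot":[0,0,0]},{"translation":[0,0,-3],"delta_rot":[0,0,0]},{"translation":[0,0,-3],"delta_rot":[0,0,0]},{"translation":[0,0,-1.5],"delta_rot":[0,0,0]}]' -
python3 -m creep '[{"translation":[0,0,-0.5],"delta_rot":[0,0,0]},{"translation":[0,0,0],"delta_rot":[0,0,0]},{"translation":[0,0,0],"delta_rot":[0,0,0]}]' -
```

```text
time_s: 2.03
ee_pos: [559.7, 39.6, 159.8]
ee_rot: [-152.4, 89.7, -179.2]
force: [-1.2, -0.9, 0.2]
gripper_width: 91.1
time_s: 2.28
ee_pos: [562.4, 39.5, 158.9]
ee_rot: [32.4, 89.9, 5.6]
force: [1.0, -0.2, 0.5]
gripper_width: 91.2
```

```bash
python3 -m creep '[{"translation":[0.1,-0.3,-0.3],"delta_rot":[0,0,0]},{"translation":[0,0,0],"delta_rot":[0,0,0]},{"translation":[0,0,0],"delta_rot":[0,0,0]},{"translation":[0,0,0],"delta_rot":[0,0,0]},{"translation":[0,0,0],"delta_rot":[0,0,0]}]' -
python3 -m creep '[{"translation":[0,0,0],"delta_rot":[0,0,0]},{"translation":[0,0,0],"delta_rot":[0,0,0]},{"translation":[0,0,0],"delta_rot":[0,0,0]},{"translation":[0,0,0],"delta_rot":[0,0,0]},{"translation":[0,0,0],"delta_rot":[0,0,0]}]' -
python3 -m creep '[{"translation":[0,0,0],"delta_rot":[0,0,0]},{"translation":[0,0,0],"delta_rot":[0,0,0]},{"translation":[0,0,0],"delta_rot":[0,0,0]},{"translation":[0,0,0],"delta_rot":[0,0,0]},{"translation":[0,0,0],"delta_rot":[0,0,0]}]' -
python3 -m creep '[{"translation":[0,0,0],"delta_rot":[0,0,0]},{"translation":[0,0,0],"delta_rot":[0,0,0]},{"translation":[0,0,0],"delta_rot":[0,0,0]},{"translation":[0,0,0],"delta_rot":[0,0,0]},{"translation":[0,0,0],"delta_rot":[0,0,0]}]' -
python3 -m creep '[{"translation":[0,0,0],"delta_rot":[0,0,0]},{"translation":[0,0,0],"delta_rot":[0,0,0]},{"translation":[0,0,0],"delta_rot":[0,0,0]},{"translation":[0,0,0],"delta_rot":[0,0,0]},{"translation":[0,0,0],"delta_rot":[0,0,0]}]' -
python3 -m creep '[{"translation":[0,0,0],"delta_rot":[0,0,0]},{"translation":[0,0,0],"delta_rot":[0,0,0]},{"translation":[0,0,0],"delta_rot":[0,0,0]},{"translation":[0,0,0],"delta_rot":[0,0,0]},{"translation":[0,0,0],"delta_rot":[0,0,0]}]' -
python3 - <<'E'
from workcell import readout, optics
import cv2,numpy as np
print(readout.state()['ee_pos'])
im,d=optics.grab_frame("side");cv2.imwrite("pics/s3.png",im[:,:,::-1])
E
```

```text
time_s: 2.7
ee_pos: [563.0, 35.9, 155.5]
ee_rot: [35.8, 89.9, 8.9]
force: [-0.4, -0.1, 0.2]
gripper_width: 91.2
time_s: 3.12
ee_pos: [562.8, 36.0, 155.0]
ee_rot: [111.6, 90.0, 84.8]
force: [0.1, 0.9, 0.4]
gripper_width: 91.4
time_s: 3.53
ee_pos: [562.8, 36.0, 155.0]
ee_rot: [75.2, 90.0, 48.3]
force: [-0.3, -0.9, 0.6]
gripper_width: 90.9
time_s: 3.95
ee_pos: [562.8, 36.0, 155.0]
ee_rot: [90.8, 90.0, 64.0]
force: [-0.4, 1.1, -0.6]
gripper_width: 91.1
time_s: 4.37
ee_pos: [562.8, 36.0, 155.0]
ee_rot: [77.0, 90.0, 50.2]
force: [0.1, 0.5, 0.0]
gripper_width: 91.0
time_s: 4.78
ee_pos: [562.8, 36.0, 155.0]
ee_rot: [77.3, 90.0, 50.4]
force: [0.4, -0.8, -0.6]
gripper_width: 91.2
[562.80259202  35.99805875 154.99597888]
```

View pics/s3.png

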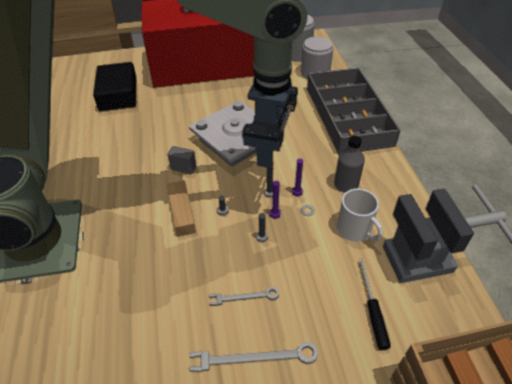

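The fingers sit above the steel bolt at (268,165), and all the bolts are still standing. Next is lift, across to the hole, and down.

```bash
python3 -m creep '[{"translation":[0,0,2.5],"delta_rot":[0,0,0]},{"translation":[0,0,2.5],"delta_rot":[0,0,0]},{"translation":[-1.8,3,0],"delta_rot":[0,0,0]},{"translation":[-1.8,3,0],"delta_rot":[0,0,0]},{"translation":[-1.8,3,0],"delta_rot":[0,0,0]}]' -
python3 -m creep '[{"translation":[-1.9,3.1,0],"delta_rot":[0,0,0]},{"translation":[0,0,0],"delta_rot":[0,0,0]},{"translation":[0,0,0],"delta_rot":[0,0,0]},{"translation":[0,0,-2.5],"delta_rot":[0,0,0]},{"translation":[0,0,-2.5],"delta_rot":[0,0,0]}]' -
python3 -m creep '[{"translation":[0,0,-2.5],"delta_rot":[0,0,0]},{"translation":[0,0,-2],"delta_rot":[0,0,0]},{"translation":[0,0,0],"delta_rot":[0,0,0]},{"translation":[0,0,0],"delta_rot":[0,0,0]},{"translation":[0,0,0],"delta_rot":[0,0,0]}]' -
```

```text
time_s: 5.25
ee_pos: [508.4, 126.6, 205.5]
ee_rot: [51.3, 89.9, 24.3]
force: [0.5, 0.0, 0.4]
gripper_width: 91.0
time_s: 5.67
ee_pos: [491.8, 156.6, 155.9]
ee_rot: [36.7, 89.7, 9.8]
force: [-0.6, -0.3, -0.4]
gripper_width: 91.3
time_s: 6.08
ee_pos: [491.2, 156.6, 111.0]
ee_rot: [40.3, 89.9, 13.3]
force: [-0.1, 0.2, 1.0]
gripper_width: 91.4
```

```bash
python3 -m creep '[{"translation":[-0.2,0.1,-1.3],"delta_rot":[0,0,0]},{"translation":[0,0,0],"delta_rot":[0,0,0]},{"translation":[0,0,0],"delta_rot":[0,0,0]},{"translation":[0,0,0],"delta_rot":[0,0,0]},{"translation":[0,0,0],"delta_rot":[0,0,0]}]' -
python3 -m creep '[{"translation":[0,0,0],"delta_rot":[0,0,0]},{"translation":[0,0,0],"delta_rot":[0,0,0]},{"translation":[0,0,0],"delta_rot":[0,0,0]},{"translation":[0,0,0],"delta_rot":[0,0,0]},{"translation":[0,0,0],"delta_rot":[0,0,0]}]' -
python3 -m creep '[{"translation":[0,0,0],"delta_rot":[0,0,0]},{"translation":[0,0,0],"delta_rot":[0,0,0]},{"translation":[0,0,0],"delta_rot":[0,0,0]},{"translation":[0,0,0],"delta_rot":[0,0,0]},{"translation":[0,0,0],"delta_rot":[0,0,0]}]' -
python3 -m creep '[{"translation":[0,0,0],"delta_rot":[0,0,0]},{"translation":[0,0,0],"delta_rot":[0,0,0]},{"translation":[0,0,0],"delta_rot":[0,0,0]},{"translation":[0,0,0],"delta_rot":[0,0,0]},{"translation":[0,0,0],"delta_rot":[0,0,0]}]' -
python3 -m creep '[{"translation":[0,0,0],"delta_rot":[0,0,0]},{"translation":[0,0,0],"delta_rot":[0,0,0]},{"translation":[0,0,0],"delta_rot":[0,0,0]},{"translation":[0,0,0],"delta_rot":[0,0,0]},{"translation":[0,0,0],"delta_rot":[0,0,0]}]' -
python3 -m creep '[{"translation":[0,0,0],"delta_rot":[0,0,0]},{"translation":[0,0,0],"delta_rot":[0,0,0]},{"translation":[0,0,0],"delta_rot":[0,0,0]},{"translation":[0,0,0],"delta_rot":[0,0,0]},{"translation":[0,0,0],"delta_rot":[0,0,0]}]' -
python3 - <<'E'
from workcell import readout, optics
import cv2,numpy as np
print(readout.state()['ee_pos'])
im,d=optics.grab_frame("side");cv2.imwrite("pics/s4.png",im[:,:,::-1])
E
```

```text
time_s: 6.5
ee_pos: [488.5, 158.1, 98.0]
ee_rot: [44.0, 89.9, 17.1]
force: [-0.6, -1.2, -0.3]
gripper_width: 91.1
time_s: 6.92
ee_pos: [487.8, 158.0, 97.0]
ee_rot: [93.4, 90.0, 66.6]
force: [-0.1, 0.2, 0.3]
gripper_width: 91.1
time_s: 7.33
ee_pos: [487.8, 158.0, 97.0]
ee_rot: [99.7, 90.0, 72.9]
force: [-0.2, 0.1, -0.9]
gripper_width: 91.3
time_s: 7.75
ee_pos: [487.8, 158.0, 97.0]
ee_rot: [73.6, 90.0, 46.7]
force: [-1.0, -0.2, -0.2]
gripper_width: 91.1
time_s: 8.17
ee_pos: [487.8, 158.0, 97.0]
ee_rot: [88.3, 90.0, 61.5]
force: [-1.3, -0.1, -0.1]
gripper_width: 91.0
time_s: 8.58
ee_pos: [487.8, 158.0, 97.0]
ee_rot: [68.4, 90.0, 41.5]
force: [0.2, -1.0, -0.5]
gripper_width: 91.2
[487.81505273 157.97146849  96.98719845]
```

View pics/s4.png

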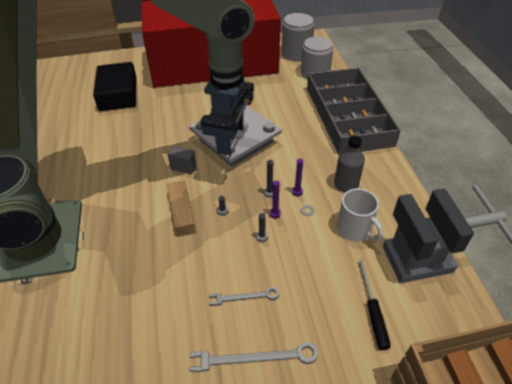

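The fingers are over the hole corner at (232,150), and nothing has moved. I'll lift well clear and go to the long spanner.

```bash
python3 -m creep '[{"translation":[0,0,3],"delta_rot":[0,0,0]},{"translation":[0,0,3],"delta_rot":[0,0,0]},{"translation":[0,0,3],"delta_rot":[0,0,0]},{"translation":[0,0,3],"delta_rot":[0,0,0]},{"translation":[0,0,3],"delta_rot":[0,0,0]}]' -
python3 -m creep '[{"translation":[0.3,-3,0],"delta_rot":[0,0,0]},{"translation":[0.3,-3,0],"delta_rot":[0,0,0]},{"translation":[0.3,-3,0],"delta_rot":[0,0,0]},{"translation":[0.3,-3,0],"delta_rot":[0,0,0]},{"translation":[0.3,-3,0],"delta_rot":[0,0,0]}]' -
python3 -m creep '[{"translation":[0.3,-3,0],"delta_rot":[0,0,0]},{"translation":[0.3,-3,0],"delta_rot":[0,0,0]},{"translation":[0.3,-3,0],"delta_rot":[0,0,0]},{"translation":[0.3,-3,0],"delta_rot":[0,0,0]},{"translation":[0.3,-3,0],"delta_rot":[0,0,0]}]' -
python3 -m creep '[{"translation":[0.3,-3,0],"delta_rot":[0,0,0]},{"translation":[0.3,-3,0],"delta_rot":[0,0,0]},{"translation":[0.3,-3,0],"delta_rot":[0,0,0]},{"translation":[0.3,-3,0],"delta_rot":[0,0,0]},{"translation":[0.3,-3,0],"delta_rot":[0,0,0]}]' -
python3 -m creep '[{"translation":[0.5,-3,0],"delta_rot":[0,0,0]},{"translation":[0.5,-3,0],"delta_rot":[0,0,0]},{"translation":[0.3,-2.0,0],"delta_rot":[0,0,0]},{"translation":[0,0,0],"delta_rot":[0,0,0]},{"translation":[0,0,0],"delta_rot":[0,0,0]}]' -
python3 - <<'E'
from workcell import readout, optics
import cv2,numpy as np
print(readout.state()['ee_pos'],readout.state()['qpos'])
n="wrist"
p=optics.camera_params(n); im,d=optics.grab_frame(n)
np.savez("wc0.npz",im=im,d=d,**{k:np.array(v) for k,v in p.items()})
from h import *
c=load("wc");im=np.ascontiguousarray(im[:,:,::-1])
for X in [(547,-376,10),(509.5,-240,10)]:
    q=proj(c,X);print(X,q.round(1));cv2.circle(im,(int(q[0]),int(q[1])),4,(0,255,0),1)
cv2.imwrite("pics/wc.png",im)
E
```

```text
time_s: 9.05
ee_pos: [487.5, 157.9, 248.5]
ee_rot: [89.9, 90.0, 63.0]
force: [0.2, 0.9, -0.4]
gripper_width: 91.6
time_s: 9.47
ee_pos: [502.6, 6.7, 247.1]
ee_rot: [42.9, 90.0, 16.1]
force: [0.3, 0.7, 1.0]
gripper_width: 91.6
time_s: 9.88
ee_pos: [517.6, -143.5, 247.0]
ee_rot: [75.1, 90.0, 48.2]
force: [0.4, 1.0, -0.0]
gripper_width: 91.2
time_s: 10.3
ee_pos: [532.6, -293.5, 246.9]
ee_rot: [131.3, 90.0, 104.4]
force: [0.2, 0.1, -0.5]
gripper_width: 91.7
time_s: 10.72
ee_pos: [545.5, -372.7, 246.2]
ee_rot: [152.9, 89.9, 125.9]
force: [0.9, -0.5, 0.6]
gripper_width: 91.4
[ 545.51871013 -372.68446911  246.15661406] [-3.53508290e+01  2.57220955e+01  7.54671777e+01  2.83824662e-02
  7.88929582e+01 -9.84008296e+01]
(547, -376, 10) [249.4 166. ]
(509.5, -240, 10) [340.6  84. ]
```

View pics/wc.png

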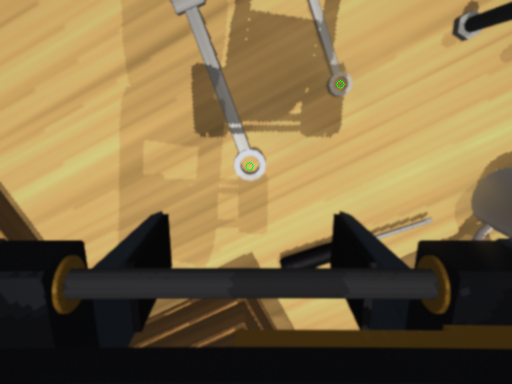

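```bash
python3 -m creep '[{"translation":[0.1,-0.3,-2],"delta_rot":[0,0,0]},{"translation":[0,0,-3],"delta_rot":[0,0,0]},{"translation":[0,0,-3],"delta_rot":[0,0,0]},{"translation":[0,0,-3],"delta_rot":[0,0,0]},{"translation":[0,0,-2],"delta_rot":[0,0,0]}]' -
python3 -m creep '[{"translation":[0,0,-2],"delta_rot":[0,0,0]},{"translation":[0,0,-2],"delta_rot":[0,0,0]},{"translation":[0,0,-1],"delta_rot":[0,0,0]},{"translation":[0,0,0],"delta_rot":[0,0,0]},{"translation":[0,0,0],"delta_rot":[0,0,0]}]' -
```

```text
time_s: 11.18
ee_pos: [545.7, -372.5, 114.5]
ee_rot: [164.5, 89.8, 137.7]
force: [-0.6, 0.1, -1.1]
gripper_width: 91.1
time_s: 11.6
ee_pos: [547.0, -374.3, 67.4]
ee_rot: [112.3, 90.0, 85.4]
force: [-0.6, -0.3, 0.7]
gripper_width: 91.0
```

```bash
python3 -m creep '[{"translation":[0,-0.1,-1],"delta_rot":[0,0,0]},{"translation":[0,0,0],"delta_rot":[0,0,0]},{"translation":[0,0,0],"delta_rot":[0,0,0]},{"translation":[0,0,0],"delta_rot":[0,0,0]},{"translation":[0,0,0],"delta_rot":[0,0,0]}]' -
python3 -m creep '[{"translation":[0,0,0],"delta_rot":[0,0,0]},{"translation":[0,0,0],"delta_rot":[0,0,0]},{"translation":[0,0,0],"delta_rot":[0,0,0]},{"translation":[0,0,0],"delta_rot":[0,0,0]},{"translation":[0,0,0],"delta_rot":[0,0,0]}]' -
python3 -m creep '[{"translation":[0,0,0],"delta_rot":[0,0,0]},{"translation":[0,0,0],"delta_rot":[0,0,0]},{"translation":[0,0,0],"delta_rot":[0,0,0]},{"translation":[0,0,0],"delta_rot":[0,0,0]},{"translation":[0,0,0],"delta_rot":[0,0,0]}]' -
python3 -m creep '[{"translation":[0,0,0],"delta_rot":[0,0,0]},{"translation":[0,0,0],"delta_rot":[0,0,0]},{"translation":[0,0,0],"delta_rot":[0,0,0]},{"translation":[0,0,0],"delta_rot":[0,0,0]},{"translation":[0,0,0],"delta_rot":[0,0,0]}]' -
python3 -m creep '[{"translation":[0,0,0],"delta_rot":[0,0,0]},{"translation":[0,0,0],"delta_rot":[0,0,0]},{"translation":[0,0,0],"delta_rot":[0,0,0]},{"translation":[0,0,0],"delta_rot":[0,0,0]},{"translation":[0,0,0],"delta_rot":[0,0,0]}]' -
python3 -m creep '[{"translation":[0,0,0],"delta_rot":[0,0,0]},{"translation":[0,0,0],"delta_rot":[0,0,0]},{"translation":[0,0,0],"delta_rot":[0,0,0]},{"translation":[0,0,0],"delta_rot":[0,0,0]},{"translation":[0,0,0],"delta_rot":[0,0,0]}]' -
python3 - <<'E'
from workcell import readout, optics
import cv2,numpy as np
print(readout.state()['ee_pos'])
im,d=optics.grab_frame("side");cv2.imwrite("pics/s5.png",im[:,:,::-1])
E
```

```text
time_s: 12.02
ee_pos: [547.0, -376.3, 57.6]
ee_rot: [0.3, 89.9, -26.6]
force: [-0.2, 0.5, -0.2]
gripper_width: 91.2
time_s: 12.43
ee_pos: [546.8, -376.1, 57.0]
ee_rot: [77.8, 90.0, 51.0]
force: [0.5, -0.5, 0.2]
gripper_width: 91.2
time_s: 12.85
ee_pos: [546.8, -376.0, 57.0]
ee_rot: [108.4, 90.0, 81.5]
force: [-0.3, -0.2, 0.6]
gripper_width: 91.5
time_s: 13.27
ee_pos: [546.8, -376.0, 57.0]
ee_rot: [83.8, 90.0, 57.0]
force: [0.2, 0.2, 0.4]
gripper_width: 91.3
time_s: 13.68
ee_pos: [546.8, -376.0, 57.0]
ee_rot: [87.4, 90.0, 60.5]
force: [-0.7, -0.8, -0.1]
gripper_width: 91.4
time_s: 14.1
ee_pos: [546.8, -376.0, 57.0]
ee_rot: [93.5, 90.0, 66.7]
force: [0.2, -0.5, 0.4]
gripper_width: 91.1
[ 546.79749635 -376.00950737   56.98326566]
```

View pics/s5.png

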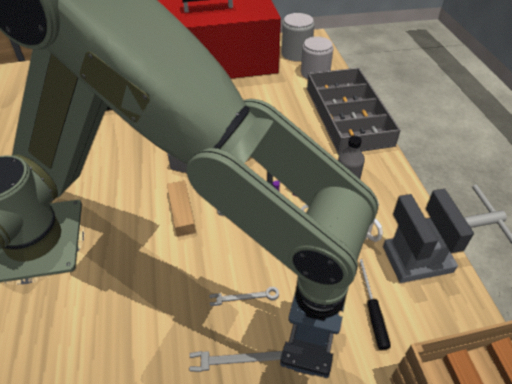

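The gripper is over the long ring at about (308,355). Both spanners are where they were, and the force readings are only noise, so I'm handing in.

```bash
python3 -c "
from workcell import env,readout
env.job_done();s=readout.state();print(s['ee_pos'],s['time_s'])"
```

```text
the job is handed in; nothing more can be done
the job is handed in; nothing more can be done
```

I pointed at the long steel bolt's top, then the empty hole, then the long spanner's ring, and handed the job in at about 14 s. The hand-in gave no verdict.

| Target | TCP when holding (mm) | Fingertips above target | Held |
|---|---|---|---|
| Long bolt top | (563, 36, 155) | about 31 mm | over 2 s |
| Empty hole | (488, 158, 97) | about 33 mm | over 2 s |
| Long spanner ring | (547, −376, 57) | about 33 mm | over 2 s, and still there at hand-in |

I lifted before each crossing, by 5 cm from the bolt to the hole and by 15 cm from the hole to the spanner.

**Last checks:**
- **Force:** every reading I took was noise of about 1 N or less on each axis, with no sign of contact.
- **Objects:** in the side views from the first two pointings, all the bolts and spanners stood as at the start. In the last side view the arm hid most of the bolts, and I did not take another look at them.
- **Position:** the top and side cameras disagreed by 3 to 5 mm in y on the targets. I used values between the two, and the wrist view matched all three targets closely.

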